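# Line up hex-key sets along the tray's fence

## Robot

A 6-joint arm with a two-finger parallel gripper is mounted at the origin on the work surface. World frame = base frame: x ahead of the robot, y to its left, z up, the work surface at z = 0. Lengths are in m, angles in rad, forces in N, time in s.
With the tool pointing down it reaches from about 0.4 to 0.925 m from the base axis. Payload 12.5 kg.
Tool frame: the origin (TCP) lies midway between the tips of the shut fingers; the grasp point (between the pads) lies 19 mm behind it; z points along the fingers, y is the line along which they close (so a half turn about z gives the same grasp; the last joint's range is limited). The gripper opens to 95 mm and grips with 3 to 60 N. Pads are 20 mm wide; open, the fingers measure 119 mm over their backs; the gripper's body (75 mm by 180 mm) begins 59 mm behind the grasp point.
Start: joints at [1.075, 0.491, 1.559, -0, 1.092, -0.106], TCP at [0.237, 0.578, 0.215] pointing down, gripper open.
Joint ranges: [-3.1, 3.1], [-0.84, 2.19], [0.05, 2.79], [-1.13, 4.28], [0.06, 2.93], [-2.69, 2.69]. Speed limits (rad/s): [2.22, 2.22, 2.79, 3.14, 3.14, 3.14].

## Interface

Orientations are given as a 3x3 rotation matrix whose columns are the frame's x, y, z axes.
In Python, from plant import ctrl, eyes, job_done gives the robot as it stands. The module is installed in compiled form; this text tells all that it offers.
- The arm moves only by the tool jog_arm, never from a script. Its argument "targets" is one flat list of numbers, 4 for each row, row after row: the shift along the tool's x, y, z in cm, then the turn about the tool's z in rad. A call has 1 to 12 rows; each row shifts and turns the commanded pose from where the row before left it, along the tool's axes as they then stand; what a row does not reach is not made up. A row lasts 1/12 s, in which the tool goes at most 41.7 mm and 7.16 degrees, less where a joint would pass 70% of its speed; a pose out of reach is approached as far as the arm can. A call with a gripper value outside its range is refused whole. "fingers" is the closure, from -1 (fully open) to 1 (shut), so that 0 is half open, set as the call begins (left out, the last holds). The fingers move at their own pace and stop on an object; "force" is the grip in N (left out, the last holds). Time passes only in rows, so rows that do not move let the fingers close. It gives the time, the measured TCP pose, the force, the opening and the grip force at its end, in the units of the state.
- ctrl.sense(): the state, without advancing time (a new reading comes with each control period).
- eyes.snapshot(name): name is "side" or "top" or "wrist"; returns the picture (400x640x3 uint8, red, green, blue); there is no depth.
- eyes.calibration(name): a dict with "intrinsics" (3x3 intrinsics, pixels), "position" and "orientation" of the camera in the world. Camera axes: x right, y down, z forward; pixel columns grow to the right and rows downward; lengths in m; the calibration is good to about 2 mm. A picture is of the moment at which its call begins: read the wrist's pose just before it. calibration takes no time and is no camera call; for the wrist camera it gives the pose at the moment of the call.
- job_done(): hands the job in; it is judged then, once.
Trained networks look in the newest picture that a camera, given by its name, has taken for a name from the list of things; names that differ only in an ending like _2 or _b are one class to them, and where a whole thing is asked for, a point or a joint stands for the part that bears it (a point fixed in the world has none). Each returns a list of dicts, best first, with "confidence" (0 to 1); they miss things now and then, are a little off and sometimes report something else, mostly with a low value. They report only what shows in the picture. A call takes as long as a camera call. They do not tell look-alikes from the thing itself.
- eyes.recognise(camera, label): "centre" ([x, y, z] in m, in world coordinates, good to about 4 mm: the middle of the surface that is visible of it).
- eyes.cut_out(camera, label): "region" (400x640 bool, what is visible of it).
- eyes.spot_point(camera, label): "centre" ([x, y, z] in m, in world coordinates, good to about 4 mm: a listed point, or the origin of a listed thing).
The state is a dict: "time_s": time; "qpos": joint angles; "dq": joint speeds; "tau": joint torques, N m; "tool_pos": TCP position; "orientation": TCP orientation; "wrist_force": force on the tool from outside, world axes, zero at the start; "ft_torque": the same for the moment, N m; "width": finger opening in m; "grip_force": force on a finger pad.
Only numpy, scipy, OpenCV 4.12 (cv2) and the standard library are available. Lean on these libraries where they do the work, as an engineer would, in place of code of your own. Each camera call takes 0.05 s, during which the arm holds its last target. There are 200 camera calls.

## Task

Take the green sorting tray by its black bar handle and push it firmly home against the aluminium stop rail on the bench, so that its whole round edge butts the rail. Then, with that edge staying down at the rail, raise the handle side until the three folding hex-key sets have slid down into a single row with their long sides flat against the tray's tall fence, lower the tray gently flat on the bench still butted to the rail, and let go. Do not touch the hex-key sets with the gripper, do not drop the tray, and leave everything else on the bench where it is.

Things in the scene. Friction and masses are not known exactly. Their poses are not given: they have to be found in the camera images.
- stop: Aluminium stop rail screwed to the bench, 360 mm long (its x axis), 14 mm high, 28 mm wide. Origin at bench level in the middle of its working face; the upright working face is the plane y = 0 and looks to its +y, where the tray is. It varies in place and heading (up to about 17 degrees).
- tray: Loose sorting tray, grey floor, green walls, 0.35 to 0.7 kg, 290 mm along x; its middle starts 25 to 60 mm from butting the rail, turned up to 7 degrees to it. Origin at bench level under its middle; x along the fence, +y from fence to handle, z up. Floor 8 mm thick, inside from y = -90 mm (fence) to +94 mm. Fence top 38 mm above the bench, end walls 27 mm, handle-side wall 19 mm.
- tray_handle (a point): Middle of the tray's bar handle: a straight round black bar of 14 mm diameter, 130 mm long along the tray's x, at y = +140 mm, z = 50 mm of the tray (255 mm from the bead's axis). Clear for 25 mm either side from above; slanting struts 55 mm either side of the middle. The bar can turn between gripping fingers.
- tray_edge_a (a point): Foremost point, near one end, of the round edge bead beyond the fence: x = -140 mm, y = -121 mm, z = 6 mm of the tray. The bead (12 mm diameter, along x, axis at y = -115 mm, z = 6 mm) butts the rail and is the pivot when the handle side is raised.
- tray_edge_b (a point): The same near the other end of the bead: x = +140 mm, y = -121 mm, z = 6 mm of the tray.
- red_mid (a point): Red folding hex-key set: a rounded block 66 mm long (its x axis), 32 mm wide (y), 20 mm tall (z), about 110 g, lying flat in the tray, long axis within 25 degrees of the fence's direction. This point is its centre, 10 mm above its underside. It begins to slide at a tray tilt between about 20 and 40 degrees (hidden friction).
- blue_mid (a point): Blue folding hex-key set: a rounded block 66 mm long (its x axis), 32 mm wide (y), 20 mm tall (z), about 110 g, lying flat in the tray, long axis within 25 degrees of the fence's direction. This point is its centre, 10 mm above its underside. It begins to slide at a tray tilt between about 20 and 40 degrees (hidden friction).
- yellow_mid (a point): Yellow folding hex-key set: a rounded block 66 mm long (its x axis), 32 mm wide (y), 20 mm tall (z), about 110 g, lying flat in the tray, long axis within 25 degrees of the fence's direction. This point is its centre, 10 mm above its underside. It begins to slide at a tray tilt between about 20 and 40 degrees (hidden friction).
- lube: Bystander: white lubricant bottle, 52 mm diameter, 150 mm tall, beyond the tray's handle side; origin under its centre.
- grease: Bystander: grease jar with red lid, 72 mm diameter, 70 mm tall; origin under its centre.
- driver: Bystander: green screwdriver lying on the bench behind the rail.
- spanner: Bystander: steel spanner lying on the bench behind the rail.
- mallet: Bystander: hammer lying at the left of the bench.
- speaker: Bystander: black speaker, 70 x 170 x 66 mm, behind the far end of the rail.
- sprocket: Bystander: dark steel chainring lying flat, 110 mm diameter, 6 mm thick.
Not all that is in view belongs to the job. There is more than one size of the part that bears red_mid; the job needs the smaller. Of the things shaped like the part that bears blue_mid, the blue one is meant.

How it is judged:
On the way, in this order (a step that is already met when the one before it is completed fails the run):
1. the tray's round edge is pressed home along the stop rail, felt as more than 2 N between tray and rail, while it stands flat (y of tray_edge_a in the frame of stop between -0.006 and 0.004 m and height (world z) of each of tray_edge_a, tray_edge_b below 0.016 m and x of tray_edge_a in the frame of stop between -0.185 and 0.185 m and y of tray_edge_b in the frame of stop between -0.006 and 0.004 m and x of tray_edge_b in the frame of stop between -0.185 and 0.185 m and contact force between tray and stop above 2 N and angle between tray's own z axis and vertical below 0.08 rad), for 0.2 s.
2. the handle side is raised by more than 17 degrees with the edge still down at the rail (within 12 mm) (y of tray_edge_a in the frame of stop between -0.006 and 0.012 m and height (world z) of each of tray_edge_a, tray_edge_b below 0.016 m and x of tray_edge_a in the frame of stop between -0.185 and 0.185 m and y of tray_edge_b in the frame of stop between -0.006 and 0.012 m and x of tray_edge_b in the frame of stop between -0.185 and 0.185 m and angle between tray's own z axis and vertical above 0.3 rad and height (world z) of tray_handle above 0.1 m), for 0.2 s.
At the end, for the whole second after the job is handed in: The tray lies flat on the bench (within 1.7 degrees), both ends of its round edge within 5 mm of the rail's face; all three sets lie flat on the tray floor, long side along the fence within 0.10 rad and within about 4.5 mm of it; nothing is held (y of tray_edge_a in the frame of stop between -0.006 and 0.005 m and height (world z) of each of tray_edge_a, tray_edge_b below 0.016 m and x of tray_edge_a in the frame of stop between -0.185 and 0.185 m and y of tray_edge_b in the frame of stop between -0.006 and 0.005 m and x of tray_edge_b in the frame of stop between -0.185 and 0.185 m and angle between tray's own z axis and vertical below 0.03 rad and y of red_mid in the frame of tray between -0.08 and -0.0695 m and angle between the x axis of each of red_mid, blue_mid, yellow_mid and the x axis of tray, either way round below 0.1 rad and z of red_mid in the frame of tray between 0.013 and 0.023 m and x of red_mid in the frame of tray between -0.14 and 0.14 m and y of blue_mid in the frame of tray between -0.08 and -0.0695 m and z of blue_mid in the frame of tray between 0.013 and 0.023 m and x of blue_mid in the frame of tray between -0.14 and 0.14 m and y of yellow_mid in the frame of tray between -0.08 and -0.0695 m and z of yellow_mid in the frame of tray between 0.013 and 0.023 m and x of yellow_mid in the frame of tray between -0.14 and 0.14 m); the robot touches nothing.
It fails at once if the gripper touches a hex-key set (contact force between any of the fingers, the arm and set_red above 0.5 N or contact force between any of the fingers, the arm and set_blue above 0.5 N or contact force between any of the fingers, the arm and set_yellow above 0.5 N).
It fails at once if the tray is dropped or jerked (turns faster than 2 rad/s) (angular speed of tray above 2 rad/s).
It fails at once if another thing on the bench is moved by more than 20 mm (distance of any of lube, grease, driver, spanner, mallet, speaker, sprocket from where it was at the start of the episode above 0.02 m).
It also fails if it takes over 64 s, if anything falls off the work surface, if the arm or the gripper's body presses on something with over 40 N, if the wrist force passes 120 N, or if a joint passes its speed limit or range.

## Working session

There is one attempt and no reset: what is moved stays moved. The work goes in short steps, Python scripts to look and compute and a tool call to move; the robot and the scene stay as the last step left them, time stands still between calls to the robot, and variables do not carry over. Pictures are saved under pics/ and viewed, at most 10 in all, crops included, and the job is handed in when it is done.

Besides the shell and the picture viewer there is one more tool, called after "Call:" as name(argument=value, ...) on one line, values as JSON. jog_arm: Moves the arm, as the interface text tells. Its arguments: {"type":"object","properties":{"targets":{"type":"array"},"fingers":{"type":"number"},"force":{"type":"number"}},"required":["targets"]}

```bash
mkdir -p pics; python3 - <<'E'
from plant import ctrl, eyes
import cv2,numpy as np
s=ctrl.sense(); print(s['time_s'],s['tool_pos'],np.round(s['orientation'],3).tolist(),s['width'])
for c in ['top','side']:
    im=eyes.snapshot(c); cv2.imwrite(f'pics/{c}0.png',im[:,:,::-1])
    k=eyes.calibration(c); print(c,np.round(k['position'],3),np.round(k['orientation'],3).tolist(),k['intrinsics'][0][0])
    for l in ['stop','tray','tray_handle','tray_edge_a','tray_edge_b','red_mid','blue_mid','yellow_mid','lube']:
        print(c,l,[(np.round(d['centre'],3).tolist(),round(d['confidence'],2)) for d in eyes.spot_point(c,l)[:4]])
E
```

```text
0.0 [0.2373748  0.57789989 0.21405886] [[-0.925, 0.38, -0.001], [0.38, 0.925, -0.001], [0.0, -0.001, -1.0]] 0.09516220627785388
top [0.416 0.029 1.385] [[0.012, -0.995, 0.1], [-1.0, -0.011, 0.013], [-0.012, -0.1, -0.995]] 518.771019715224
top stop [([0.545, -0.108, -0.004], 0.97)]
top tray [([0.577, 0.051, 0.0], 0.72)]
top tray_handle [([0.589, 0.195, 0.051], 0.92)]
top tray_edge_a [([0.71, -0.082, 0.008], 0.71), ([0.425, -0.05, 0.006], 0.65), ([0.745, 0.241, 0.002], 0.45)]
top tray_edge_b [([0.71, -0.082, 0.008], 0.71), ([0.425, -0.05, 0.006], 0.65), ([0.745, 0.241, 0.002], 0.45)]
top red_mid [([0.316, 0.14, 0.016], 0.72), ([0.581, -0.336, -0.003], 0.7), ([0.582, 0.081, 0.017], 0.54), ([0.429, -0.054, 0.006], 0.25)]
top blue_mid [([0.354, 0.022, 0.009], 0.69), ([0.484, 0.102, 0.019], 0.5)]
top yellow_mid [([0.674, 0.096, 0.016], 0.76)]
top lube [([0.69, 0.424, -0.003], 0.86), ([0.544, -0.106, -0.002], 0.75), ([0.708, -0.078, 0.006], 0.52)]
side [-0.075 -0.613  0.939] [[0.703, -0.509, 0.497], [-0.711, -0.494, 0.501], [-0.009, -0.705, -0.709]] 453.7901658959692
side stop [([0.545, -0.109, 0.001], 0.62)]
side tray [([0.577, 0.057, 0.001], 0.77)]
side tray_handle [([0.59, 0.193, 0.046], 0.64)]
side tray_edge_a [([0.706, -0.079, 0.006], 0.79), ([0.577, 0.054, 0.001], 0.72), ([0.428, -0.051, 0.01], 0.66)]
side tray_edge_b [([0.706, -0.079, 0.006], 0.79), ([0.577, 0.054, 0.001], 0.72), ([0.428, -0.051, 0.01], 0.66)]
side red_mid [([0.323, 0.138, 0.016], 0.68), ([0.585, 0.08, 0.017], 0.59)]
side blue_mid [([0.488, 0.106, 0.018], 0.78), ([0.352, 0.018, 0.009], 0.63)]
side yellow_mid [([0.707, -0.079, 0.006], 0.67), ([0.677, 0.093, 0.017], 0.66)]
side lube []
```

View pics/top0.png

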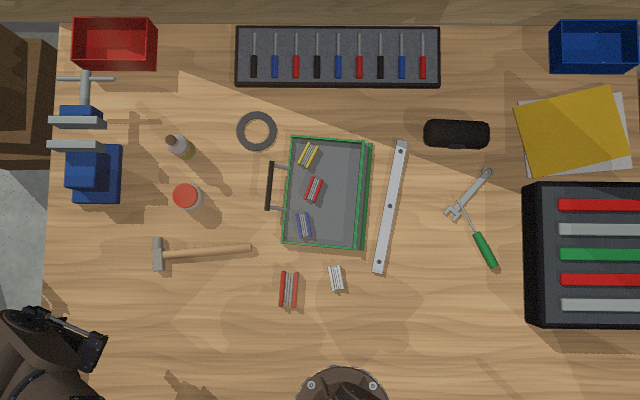

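View pics/side0.png

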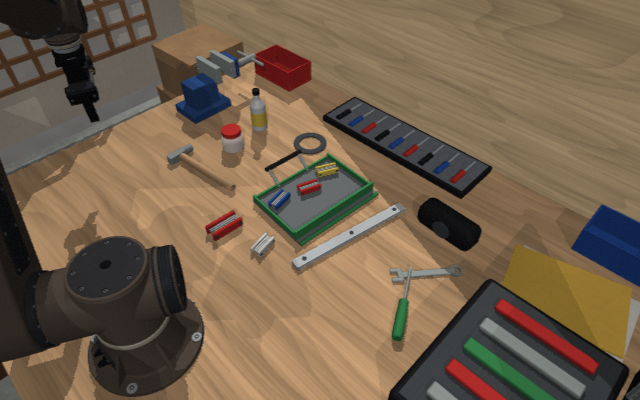

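Candidates in the top view: the red sets are the small one in the tray at (314,190), which I choose, and the large one outside at (289,289), a look-alike. The blue sets are the blue one in the tray at (304,226), which I choose, and the white one outside at (337,278), a look-alike. Yellow is at (309,155), the bar handle at (269,186), and the rail runs from (404,142) to (378,272). Next I measure the headings and check in a close crop.

```bash
cat > h.py <<'E'
from plant import ctrl, eyes
import cv2,numpy as np
def back(c,px,z,k=None):
    k=k or eyes.calibration(c); K=np.array(k['intrinsics']);R=np.array(k['orientation']);p=np.array(k['position'])
    d=(np.c_[np.atleast_2d(px).astype(float),np.ones(len(np.atleast_2d(px)))]@np.linalg.inv(K).T)@R.T
    return (p+d*((z-p[2])/d[:,2])[:,None])[:,:2]
def rect(P):
    (c,(w,h),a)=cv2.minAreaRect(P.astype(np.float32)*1000)
    b=cv2.boxPoints((c,(w,h),a)); e=b[1]-b[0] if np.hypot(*(b[1]-b[0]))>np.hypot(*(b[2]-b[1])) else b[2]-b[1]
    e=e*np.sign(e[0]); return np.round(c,1),np.round((w,h),1),round(float(np.arctan2(e[1],e[0])),4)
E
python3 - <<'E'
from h import *
for c in ['top','side']:
    im=eyes.snapshot(c)
    for l,z in [('stop',.014),('tray',.03),('red_mid',.028),('blue_mid',.028),('yellow_mid',.028),('grease',.07),('lube',.15),('sprocket',.006)]:
        for d in eyes.cut_out(c,l)[:2]:
            v,u=np.nonzero(d['region']); 
            if len(u)>10: print(c,l,round(d['confidence'],2),(u.mean().round(),v.mean().round()),*rect(back(c,np.c_[u,v],z)))
    if c=='top':
        g=im.max(2)[155:215,255:284]; v,u=np.nonzero(g<60); print('bar',*rect(back(c,np.c_[u+255,v+155],.055)))
        cv2.imwrite('pics/crop.png',cv2.resize(im[125:300,225:415,::-1],None,fx=4,fy=3.4,interpolation=2))
E
```

```text
top stop 0.82 (np.float64(389.0), np.float64(206.0)) [ 542.9 -120.4] [ 31.2 358.6] -0.1926
top tray 0.55 (np.float64(326.0), np.float64(192.0)) [578.1  70. ] [270.7 289.9] -0.0707
top red_mid 0.66 (np.float64(313.0), np.float64(188.0)) [583.9  79.6] [28.5 57. ] -0.3314
top red_mid 0.59 (np.float64(288.0), np.float64(288.0)) [323.4 141.1] [47.4 88. ] -0.0621
top blue_mid 0.73 (np.float64(303.0), np.float64(225.0)) [487.8 105.2] [59.1 32.3] 0.2302
top blue_mid 0.7 (np.float64(336.0), np.float64(278.0)) [353.   17.8] [58.2 29.4] 0.1985
top yellow_mid 0.54 (np.float64(307.0), np.float64(155.0)) [673.9  97.4] [35.8 64.7] -0.4447
top grease 0.95 (np.float64(188.0), np.float64(196.0)) [555.1 398.2] [69.5 77.7] -1.5596
top grease 0.42 (np.float64(389.0), np.float64(206.0)) [ 538.2 -115.6] [ 27.6 344.4] -0.191
top lube 0.72 (np.float64(180.0), np.float64(146.0)) [669.8 401.4] [83.9 48.3] 0.9976
top sprocket 0.93 (np.float64(256.0), np.float64(130.0)) [744.9 238.4] [105.9 104.1] 1.115
bar [588.  192.8] [ 10.3 128.1] -0.0716
side stop 0.89 (np.float64(347.0), np.float64(237.0)) [ 539.8 -126.5] [ 36.3 361.6] -0.1921
side tray 0.61 (np.float64(315.0), np.float64(198.0)) [574.   71.6] [310.7 312.1] -0.0825
side red_mid 0.76 (np.float64(224.0), np.float64(225.0)) [315.8 130.5] [65.7 97.6] -0.0542
side red_mid 0.7 (np.float64(309.0), np.float64(187.0)) [577.5  72.9] [49.6 69.3] -0.3543
side blue_mid 0.67 (np.float64(280.0), np.float64(199.0)) [484.1  97.5] [69.2 40.8] 0.187
side blue_mid 0.53 (np.float64(263.0), np.float64(244.0)) [345.    5.8] [67.5 40.3] 0.1753
side yellow_mid 0.71 (np.float64(327.0), np.float64(169.0)) [668.9  87.6] [47.6 65.6] -0.4837
side lube 0.71 (np.float64(199.0), np.float64(166.0)) [330.7 229.5] [234.6  80.8] 1.4961
side lube 0.64 (np.float64(258.0), np.float64(112.0)) [625.2 340.7] [240.1  52.1] 0.9697
```

View pics/crop.png

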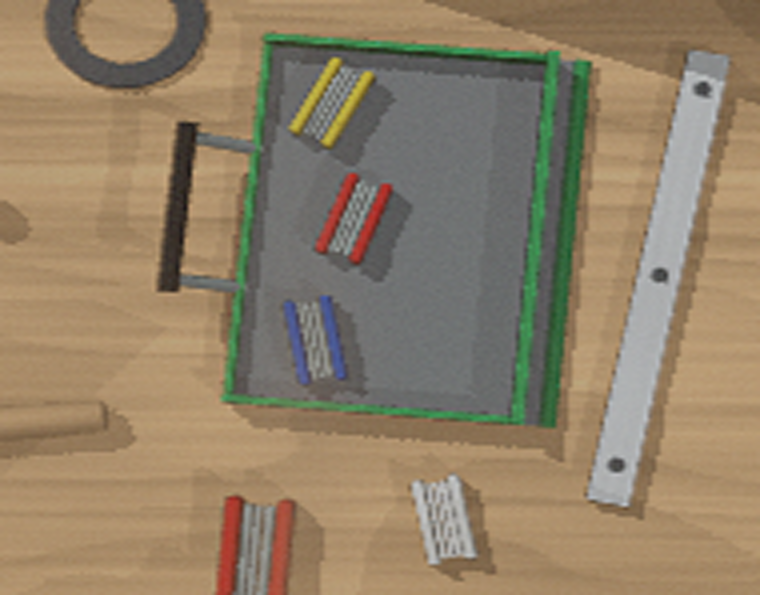

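The crop confirms it. The small red, blue and yellow sets lie in the tray, with the bar handle at crop (180,205) left of the tray and the rail on the right at (660,275). The large red and the white look-alikes are outside the tray. I move above the handle.

Call:
jog_arm(targets=[-1.96, -0.93, 0, 0, -1.96, -0.93, 0, 0, -1.96, -0.93, 0, 0, -1.96, -0.93, 0, 0, -1.96, -0.93, 0, 0, -1.96, -0.93, 0, 0, -1.96, -0.93, 0, 0, -1.96, -0.93, 0, 0, -1.96, -0.93, 0, 0, -1.96, -0.93, 0, 0, -1.96, -0.93, 0, 0, -1.96, -0.93, 0, 0], fingers=-1)

```text
time_s: 2.9
tool_pos: [0.4133, 0.3847, 0.2148]
orientation: [[-0.925, 0.38, 0.0], [0.38, 0.925, 0.0], [-0.0, 0.0, -1.0]]
wrist_force: [-0.6, -0.3, 0.1]
width: 0.095
grip_force: 0.0
```

Call:
jog_arm(targets=[-1.96, -0.93, 0, 0, -1.96, -0.93, 0, 0, -1.96, -0.93, 0, 0, -1.96, -0.93, 0, 0, -1.96, -0.93, 0, 0, -1.96, -0.93, 0, 0, -1.96, -0.93, 0, 0, -1.96, -0.93, 0, 0, -1.96, -0.93, 0, 0, -1.96, -0.93, 0, 0, -1.96, -0.93, 0, 0, -1.96, -0.93, 0, 0])

```text
time_s: 3.9
tool_pos: [0.5885, 0.1921, 0.2147]
orientation: [[-0.925, 0.38, 0.0], [0.38, 0.925, 0.0], [-0.0, 0.0, -1.0]]
wrist_force: [0.6, 0.0, 1.2]
width: 0.0954
grip_force: 0.0
```

Call:
jog_arm(targets=[0, 0, 0, -0.1, 0, 0, 0, -0.1, 0, 0, 0, -0.1, 0, 0, 2, 0, 0, 0, 2, 0, 0, 0, 2, 0, 0, 0, 2, 0, 0, 0, 0, 0, 0, 0, 0, 0])

```text
time_s: 4.65
tool_pos: [0.5876, 0.1929, 0.1343]
orientation: [[-0.996, 0.09, -0.002], [0.09, 0.996, -0.0], [0.001, -0.0, -1.0]]
wrist_force: [-0.5, 0.3, -0.4]
width: 0.0956
grip_force: 0.0
```

```bash
python3 - <<'E'
from h import *
s=ctrl.sense(); print(s['time_s'],s['tool_pos'],np.round(s['orientation'],3).tolist(),s['width'],s['wrist_force'])
im=eyes.snapshot('wrist'); cv2.imwrite('pics/w1.png',im[:,:,::-1])
k=eyes.calibration('wrist'); print(np.round(k['position'],3),np.round(k['orientation'],2).tolist())
print(eyes.spot_point('wrist','tray_handle'))
E
```

```text
4.65 [0.58758529 0.19288822 0.13431073] [[-0.996, 0.09, -0.002], [0.09, 0.996, -0.0], [0.001, -0.0, -1.0]] 0.09555397413055564 [-0.47435562  0.25791964 -0.37442312]
[0.508 0.199 0.305] [[0.09, 0.96, 0.28], [1.0, -0.09, -0.02], [0.0, 0.28, -0.96]]
[{'centre': [0.5906, 0.1921, 0.0524], 'confidence': 0.88}]
```

View pics/w1.png

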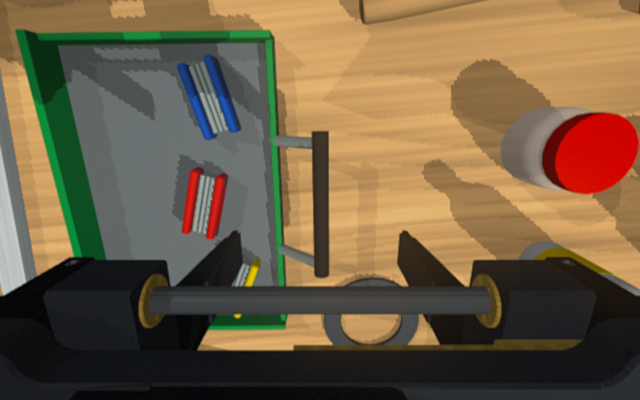

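The wrist view shows the bar at (320,200), between the fingers at (225,270) and (420,270). The grease jar is clear at (590,150). The open fingers would come down onto the handle-side wall, so I narrow them before descending and gripping.

Call:
jog_arm(targets=[0, 0, 1, 0, 0, 0, 1, 0, 0, 0, 1, 0, 0, 0, 1, 0, 0, 0, 1, 0, 0, 0, 0, 0, 0, 0, 0, 0, 0, 0, 0, 0], fingers=0.3)

```text
time_s: 5.42
tool_pos: [0.588, 0.193, 0.0847]
orientation: [[-0.996, 0.09, 0.0], [0.09, 0.996, 0.0], [-0.0, 0.0, -1.0]]
wrist_force: [-0.7, 0.6, 0.5]
width: 0.0473
grip_force: 0.0
```

Call:
jog_arm(targets=[0, 0, 1, 0, 0, 0, 1, 0, 0, 0, 1, 0, 0, 0, 1, 0, 0, 0, 1, 0, 0, 0, 0.3, 0, 0, 0, 0, 0])

```text
time_s: 6.0
tool_pos: [0.5873, 0.1928, 0.0303]
orientation: [[-0.996, 0.09, -0.002], [0.09, 0.996, -0.0], [0.002, -0.0, -1.0]]
wrist_force: [0.4, 1.1, -0.1]
width: 0.0334
grip_force: 0.0
```

Call:
jog_arm(targets=[0, 0, 0, 0, 0, 0, 0, 0, 0, 0, 0, 0, 0, 0, 0, 0, 0, 0, 0, 0, 0, 0, 0, 0], fingers=1, force=25)

```text
time_s: 6.5
tool_pos: [0.5881, 0.1931, 0.0321]
orientation: [[-0.996, 0.09, 0.001], [0.09, 0.996, 0.0], [-0.001, 0.0, -1.0]]
wrist_force: [-0.6, 2.4, 4.2]
width: 0.0134
grip_force: 25.0
```

Call:
jog_arm(targets=[-0.1, -0.31, 0, 0.0085, -0.1, -0.31, 0, 0.0085, -0.1, -0.31, 0, 0.0085, -0.1, -0.31, 0, 0.0085, -0.1, -0.31, 0, 0.0085, -0.1, -0.31, 0, 0.0085, -0.1, -0.31, 0, 0.0085, -0.1, -0.31, 0, 0.0085, -0.1, -0.31, 0, 0.0085, -0.1, -0.31, 0, 0.0085, -0.1, -0.31, 0, 0.0085, -0.1, -0.31, 0, 0.0085])

```text
time_s: 7.5
tool_pos: [0.5953, 0.1548, 0.0321]
orientation: [[-0.982, 0.191, 0.002], [0.191, 0.982, 0.001], [-0.002, 0.001, -1.0]]
wrist_force: [0.9, 6.0, 3.2]
width: 0.0133
grip_force: 25.1
```

Call:
jog_arm(targets=[0, -0.15, 0, 0, 0, -0.15, 0, 0, 0, -0.15, 0, 0])

```text
time_s: 7.75
tool_pos: [0.5944, 0.1505, 0.0322]
orientation: [[-0.982, 0.191, 0.002], [0.191, 0.982, 0.001], [-0.002, 0.001, -1.0]]
wrist_force: [2.3, 5.1, 3.4]
width: 0.0132
grip_force: 25.0
```

```bash
cat > m.py <<'E'
from h import *
s=ctrl.sense(); print(s['time_s'],np.round(s['tool_pos'],4),np.round(s['wrist_force'],1))
im=eyes.snapshot('top'); ux=np.array([np.cos(.192),-np.sin(.192)]); uy=np.array([ux[1]*-1,ux[0]])
O=np.array([.545,-.1075])
for d in eyes.spot_point('top','tray_edge_a')+eyes.spot_point('top','tray_handle'):
    p=np.array(d['centre']); print(p,round(d['confidence'],2),'rail xy',np.round([(p[:2]-O)@ux,(p[:2]-O)@uy],4))
# green direction from fence/bead edge
hsv=cv2.cvtColor(im,cv2.COLOR_RGB2HSV); m=(cv2.inRange(hsv,(45,90,40),(85,255,255))>0)
m[:, :240]=0; m[:,430:]=0; m[:120]=0; m[285:]=0
v,u=np.nonzero(m); P=back('top',np.c_[u,v],.02)-O; print('green rect',*rect(P))
import sys
if len(sys.argv)>1: cv2.imwrite(sys.argv[1],cv2.resize(im[125:300,225:415,::-1],None,fx=4,fy=3.4,interpolation=2))
E
python3 m.py pics/c2.png
```

```text
7.75 [0.5944 0.1505 0.0322] [2.3 5.1 3.4]
[ 0.6883 -0.1288  0.0091] 0.94 rail xy [0.1447 0.0064]
[ 0.4109 -0.0796  0.0074] 0.77 rail xy [-0.137   0.0018]
green rect [ 25.  110.2] [218.5 291.7] -0.1725
```

View pics/c2.png

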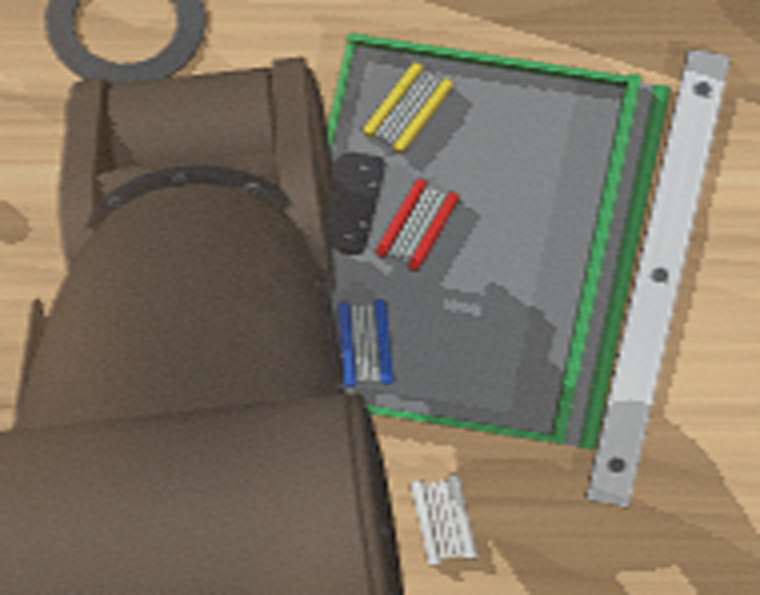

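The tray is almost home. There is a small gap at the far end, crop (675,90), and almost none at the near end, (600,440). I turn slightly and keep pressing.

Call:
jog_arm(targets=[0, -0.1, 0, 0.01, 0, -0.1, 0, 0.01, 0, -0.1, 0, 0, 0, -0.1, 0, 0, 0, 0, 0, 0])

```text
time_s: 8.32
tool_pos: [0.5956, 0.1475, 0.0324]
orientation: [[-0.978, 0.21, 0.007], [0.21, 0.978, 0.002], [-0.006, 0.003, -1.0]]
wrist_force: [10.6, 12.8, -1.6]
width: 0.013
grip_force: 25.1
```

Call:
jog_arm(targets=[0, -0.1, 0, 0, 0, -0.1, 0, 0, 0, 0, 0, 0, 0, 0, 0, 0])

```text
time_s: 8.65
tool_pos: [0.5966, 0.1466, 0.033]
orientation: [[-0.978, 0.21, 0.01], [0.21, 0.978, 0.004], [-0.009, 0.006, -1.0]]
wrist_force: [14.2, 20.2, 0.4]
width: 0.0135
grip_force: 25.1
```

```bash
python3 m.py
```

```text
8.65 [0.5966 0.1466 0.033 ] [14.2 20.2  0.4]
[ 0.6865 -0.137   0.0094] 0.93 rail xy [ 0.1445 -0.002 ]
[0.6676 0.041  0.0164] 0.66 rail xy [0.092  0.1692]
[ 0.4104 -0.0833  0.0061] 0.64 rail xy [-0.1367 -0.0019]
green rect [ 24.6 107. ] [218.9 290.8] -0.1881
```

The tray is home with about 20 N of push. I raise it along the arc (pivot radius 259 mm), keeping a light inward bias.

Call:
jog_arm(targets=[-0.05, -0.15, -0.66, -0.008, -0.05, -0.15, -0.66, -0.008, 0, -0.15, -0.66, 0, 0, -0.15, -0.66, 0, 0, -0.22, -0.64, 0, 0, -0.22, -0.64, 0, 0, -0.22, -0.64, 0, 0, -0.22, -0.64, 0])

```text
time_s: 9.47
tool_pos: [0.5938, 0.1325, 0.0855]
orientation: [[-0.981, 0.195, 0.009], [0.195, 0.981, 0.005], [-0.008, 0.006, -1.0]]
wrist_force: [10.9, 22.4, 4.1]
width: 0.0134
grip_force: 25.0
```

```bash
python3 m.py
```

```text
9.4667 [0.5938 0.1325 0.0855] [10.9 22.4  4.1]
[ 0.687  -0.1372  0.0062] 0.89 rail xy [ 0.1451 -0.0021]
[ 0.4111 -0.0798  0.0016] 0.81 rail xy [-0.1367  0.0016]
[6.880e-01 4.224e-01 1.000e-04] 0.4 rail xy [0.0393 0.5475]
[ 6.912e-01  4.253e-01 -5.000e-04] 0.45 rail xy [0.0418 0.5509]
green rect [ 28.9 105.1] [216.2 300.6] -0.1896
```

Call:
jog_arm(targets=[0, -0.28, -0.61, 0, 0, -0.28, -0.61, 0, 0, -0.28, -0.61, 0, 0, -0.28, -0.61, 0, 0, -0.34, -0.58, 0, 0, -0.34, -0.58, 0, 0, -0.34, -0.58, 0, 0, -0.34, -0.58, 0])

```text
time_s: 10.28
tool_pos: [0.5886, 0.1082, 0.1336]
orientation: [[-0.981, 0.195, 0.009], [0.195, 0.981, 0.005], [-0.007, 0.007, -1.0]]
wrist_force: [8.4, 21.7, 9.4]
width: 0.0132
grip_force: 25.0
```

```bash
python3 m.py
```

```text
10.2833 [0.5886 0.1082 0.1336] [ 8.4 21.7  9.4]
[ 4.128e-01 -8.030e-02  1.000e-04] 0.91 rail xy [-0.135   0.0015]
[ 0.6838 -0.1391  0.0067] 0.86 rail xy [ 0.1423 -0.0045]
green rect [32. 99.] [205.4 310.2] -0.1896
```

Call:
jog_arm(targets=[0, -0.4, -0.54, 0, 0, -0.4, -0.54, 0, 0, -0.4, -0.54, 0, 0, -0.4, -0.54, 0, 0, -0.45, -0.5, 0, 0, -0.45, -0.5, 0, 0, -0.45, -0.5, 0, 0, -0.45, -0.5, 0])

```text
time_s: 11.1
tool_pos: [0.5821, 0.075, 0.1761]
orientation: [[-0.981, 0.195, 0.01], [0.195, 0.981, 0.006], [-0.008, 0.007, -1.0]]
wrist_force: [7.8, 22.7, 19.2]
width: 0.0138
grip_force: 25.0
```

Call:
jog_arm(targets=[0, -0.5, -0.45, 0, 0, -0.5, -0.45, 0, 0, -0.5, -0.45, 0, 0, -0.5, -0.45, 0, 0, -0.55, -0.39, 0, 0, -0.55, -0.39, 0, 0, -0.55, -0.39, 0, 0, -0.55, -0.39, 0, 0, 0, 0, 0, 0, 0, 0, 0])

```text
time_s: 11.93
tool_pos: [0.5734, 0.032, 0.2095]
orientation: [[-0.981, 0.195, 0.009], [0.195, 0.981, 0.003], [-0.008, 0.004, -1.0]]
wrist_force: [6.4, 14.8, 20.1]
width: 0.0132
grip_force: 25.0
```

```bash
python3 m.py pics/c3.png; python3 - <<'E'
from h import *
im=eyes.snapshot('side'); cv2.imwrite('pics/s3.png',cv2.resize(im[100:300,200:440,::-1],None,fx=3,fy=3,interpolation=2))
E
```

```text
11.9333 [0.5734 0.032  0.2095] [ 6.4 14.8 20.1]
[ 0.6856 -0.1363  0.0012] 0.92 rail xy [ 0.1435 -0.0014]
[ 0.4089 -0.0811  0.0019] 0.64 rail xy [-1.386e-01 -1.000e-04]
green rect [44.9 17.4] [357.1 145. ] 0.2184
```

View pics/s3.png

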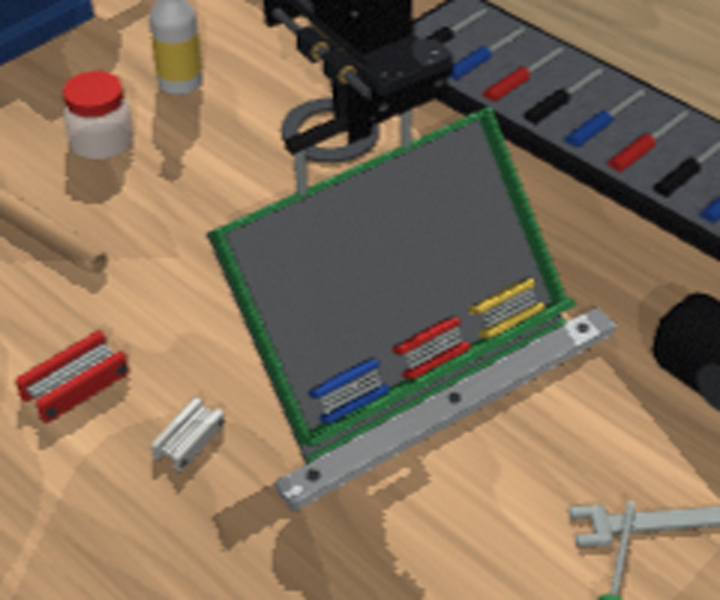

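All three sets have slid down to the fence: blue at (350,390), red at (433,348) and yellow at (508,305). I tilt a bit further so they settle flush, then check again.

Call:
jog_arm(targets=[0, -0.59, -0.33, 0, 0, -0.59, -0.33, 0, 0, -0.59, -0.33, 0, 0, -0.59, -0.33, 0, 0, 0, 0, 0, 0, 0, 0, 0, 0, 0, 0, 0, 0, 0, 0, 0, 0, 0, 0, 0, 0, 0, 0, 0, 0, 0, 0, 0, 0, 0, 0, 0])

```text
time_s: 13.13
tool_pos: [0.5686, 0.0084, 0.2222]
orientation: [[-0.981, 0.195, 0.008], [0.195, 0.981, 0.002], [-0.007, 0.003, -1.0]]
wrist_force: [7.2, 8.9, 18.4]
width: 0.0133
grip_force: 25.0
```

```bash
python3 m.py; python3 - <<'E'
from h import *
im=eyes.snapshot('side'); cv2.imwrite('pics/s4.png',cv2.resize(im[180:270,280:410,::-1],None,fx=6,fy=6,interpolation=2))
E
```

```text
13.1333 [0.5686 0.0084 0.2222] [ 7.2  8.9 18.4]
[ 0.6841 -0.1333 -0.0009] 0.97 rail xy [0.1415 0.0012]
green rect [46.2  2.5] [356.1 130.8] 0.2472
```

View pics/s4.png

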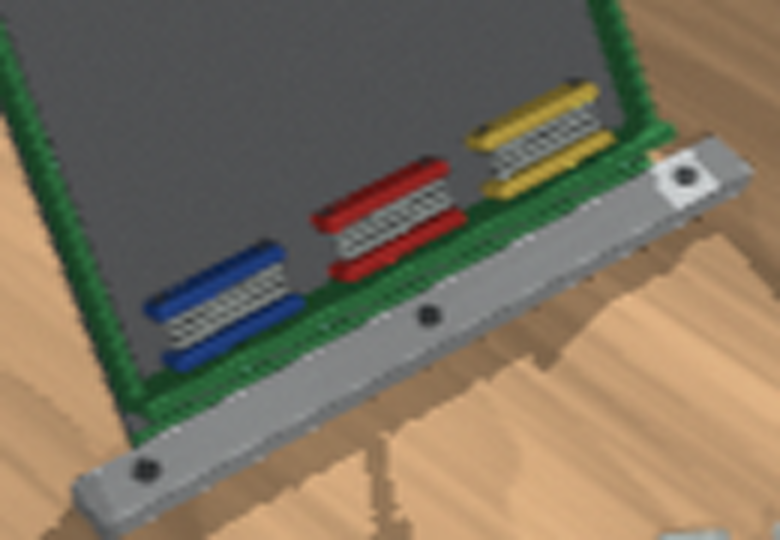

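All three lie flush along the fence. I lower by reversing the arc.

Call:
jog_arm(targets=[0, 0.59, 0.33, 0, 0, 0.59, 0.33, 0, 0, 0.59, 0.33, 0, 0, 0.59, 0.33, 0, 0, 0.55, 0.39, 0, 0, 0.55, 0.39, 0, 0, 0.55, 0.39, 0, 0, 0.55, 0.39, 0, 0, 0.5, 0.45, 0, 0, 0.5, 0.45, 0, 0, 0.5, 0.45, 0, 0, 0.5, 0.45, 0])

```text
time_s: 14.33
tool_pos: [0.5806, 0.0733, 0.1742]
orientation: [[-0.981, 0.195, 0.005], [0.195, 0.981, 0.002], [-0.004, 0.003, -1.0]]
wrist_force: [4.2, 10.6, 10.2]
width: 0.0134
grip_force: 25.0
```

Call:
jog_arm(targets=[0, 0.45, 0.5, 0, 0, 0.45, 0.5, 0, 0, 0.45, 0.5, 0, 0, 0.45, 0.5, 0, 0, 0.4, 0.54, 0, 0, 0.4, 0.54, 0, 0, 0.4, 0.54, 0, 0, 0.4, 0.54, 0])

```text
time_s: 15.0
tool_pos: [0.5871, 0.1068, 0.1321]
orientation: [[-0.981, 0.195, 0.004], [0.195, 0.981, 0.002], [-0.004, 0.003, -1.0]]
wrist_force: [3.9, 10.3, 7.2]
width: 0.0133
grip_force: 25.0
```

```bash
python3 m.py
```

```text
15.0 [0.5871 0.1068 0.1321] [ 3.9 10.3  7.2]
[ 0.6832 -0.1344  0.0052] 0.87 rail xy [ 0.1408 -0.    ]
[ 0.4119 -0.0788 -0.    ] 0.77 rail xy [-0.1361  0.0028]
[ 0.5664 -0.0007  0.048 ] 0.6 rail xy [0.0006 0.1089]
[ 0.6841 -0.134   0.0033] 0.56 rail xy [0.1416 0.0005]
green rect [31.3 98.2] [203.7 310.4] -0.1891
```

Call:
jog_arm(targets=[0, 0.33, 0.58, 0, 0, 0.33, 0.58, 0, 0, 0.33, 0.58, 0, 0, 0.33, 0.58, 0, 0, 0.28, 0.61, 0, 0, 0.28, 0.61, 0, 0, 0.28, 0.61, 0, 0, 0.28, 0.61, 0])

```text
time_s: 15.82
tool_pos: [0.5919, 0.1314, 0.0844]
orientation: [[-0.981, 0.195, 0.004], [0.195, 0.981, 0.003], [-0.004, 0.004, -1.0]]
wrist_force: [4.5, 15.7, 6.2]
width: 0.0133
grip_force: 25.0
```

Call:
jog_arm(targets=[0, 0.21, 0.64, 0, 0, 0.21, 0.64, 0, 0, 0.21, 0.64, 0, 0, 0.21, 0.64, 0, 0, 0.13, 0.6, 0, 0, 0.13, 0.5, 0, 0, 0.1, 0.4, 0, 0, 0.1, 0.3, 0, 0, 0.06, 0.3, 0, 0, 0, 0.3, 0])

```text
time_s: 16.65
tool_pos: [0.5947, 0.1457, 0.0348]
orientation: [[-0.981, 0.195, 0.005], [0.195, 0.981, 0.004], [-0.004, 0.005, -1.0]]
wrist_force: [4.2, 29.9, 4.5]
width: 0.0135
grip_force: 25.0
```

```bash
python3 m.py
```

```text
16.65 [0.5947 0.1457 0.0348] [ 4.2 29.9  4.5]
[ 0.6852 -0.137   0.0056] 0.87 rail xy [ 0.1433 -0.0022]
[ 0.4135 -0.0811  0.001 ] 0.65 rail xy [-0.1341  0.0008]
green rect [ 23.5 107. ] [219.1 292.4] -0.1853
```

Call:
jog_arm(targets=[0, 0.1, 0.1, 0, 0, 0.1, 0.1, 0, 0, 0, 0, 0, 0, 0, 0, 0])

```text
time_s: 17.13
tool_pos: [0.5947, 0.1463, 0.0325]
orientation: [[-0.981, 0.195, 0.003], [0.195, 0.981, 0.002], [-0.003, 0.003, -1.0]]
wrist_force: [3.8, 17.0, 1.7]
width: 0.0136
grip_force: 25.0
```

Call:
jog_arm(targets=[0, 0, 0.1, 0, 0, 0, 0.1, 0, 0, 0, 0, 0, 0, 0, 0, 0])

```text
time_s: 17.47
tool_pos: [0.5948, 0.1465, 0.0305]
orientation: [[-0.981, 0.195, 0.004], [0.195, 0.981, 0.003], [-0.003, 0.003, -1.0]]
wrist_force: [5.0, 19.4, 2.4]
width: 0.0137
grip_force: 25.0
```

Call:
jog_arm(targets=[0, 0.05, 0.1, 0, 0, 0.05, 0.1, 0, 0, 0, 0, 0, 0, 0, 0, 0])

```text
time_s: 17.8
tool_pos: [0.5948, 0.147, 0.0284]
orientation: [[-0.981, 0.195, 0.003], [0.195, 0.981, 0.002], [-0.003, 0.002, -1.0]]
wrist_force: [5.3, 14.8, 1.7]
width: 0.0133
grip_force: 25.0
```

Call:
jog_arm(targets=[0, 0.05, 0.1, 0, 0, 0.05, 0.1, 0, 0, 0, 0, 0, 0, 0, 0, 0])

```text
time_s: 18.13
tool_pos: [0.5949, 0.1471, 0.0276]
orientation: [[-0.981, 0.195, 0.003], [0.195, 0.981, 0.001], [-0.003, 0.002, -1.0]]
wrist_force: [-1.4, 7.2, 15.3]
width: 0.0136
grip_force: 25.0
```

The tray is down on the bench, shown by Fz jumping to 15 N. I unload slightly, release just enough to clear the bar, and rise.

Call:
jog_arm(targets=[0, 0.05, -0.1, 0, 0, 0, 0, 0, 0, 0, 0, 0])

```text
time_s: 18.38
tool_pos: [0.5947, 0.1472, 0.0277]
orientation: [[-0.981, 0.195, 0.002], [0.195, 0.981, 0.001], [-0.002, 0.001, -1.0]]
wrist_force: [2.1, 5.9, 8.6]
width: 0.0131
grip_force: 25.0
```

Call:
jog_arm(targets=[0, 0, 0, 0, 0, 0, 0, 0, 0, 0, 0, 0, 0, 0, 0, 0, 0, 0, 0, 0, 0, 0, 0, 0], fingers=0.3, force=10)

```text
time_s: 18.88
tool_pos: [0.5939, 0.1467, 0.0268]
orientation: [[-0.981, 0.195, -0.0], [0.195, 0.981, -0.0], [0.0, -0.0, -1.0]]
wrist_force: [0.3, 0.9, -0.1]
width: 0.0332
grip_force: 0.0
```

```bash
python3 m.py pics/c5.png
```

```text
18.8833 [0.5939 0.1467 0.0268] [ 0.3  0.9 -0.1]
[ 0.6864 -0.1378  0.0059] 0.75 rail xy [ 0.1446 -0.0028]
[ 0.4084 -0.0786  0.0049] 0.63 rail xy [-0.1396  0.0023]
[0.5678 0.0108 0.0011] 0.51 rail xy [-0.0002  0.1205]
green rect [ 23.5 107.1] [219.6 292.3] -0.1845
```

Released cleanly. I rise and back away, then look.

Call:
jog_arm(targets=[0, 0, -1, 0, 0, 0, -1, 0, 0, 0, -1, 0, 0, 0, -1.5, 0, 0, 0, -2, 0, 0, 0, -2.5, 0, 0, 0, -2.5, 0, 0, 0, -2.5, 0, 0, 0, -2.5, 0, 0, 0, -2.5, 0, 0, 0, -1, 0])

```text
time_s: 19.95
tool_pos: [0.5948, 0.147, 0.2317]
orientation: [[-0.981, 0.194, 0.006], [0.194, 0.981, 0.001], [-0.005, 0.002, -1.0]]
wrist_force: [0.8, -0.8, 0.7]
width: 0.0336
grip_force: 0.0
```

Call:
jog_arm(targets=[1.5, 2, 0, 0, 1.5, 2, 0, 0, 1.5, 2, 0, 0, 1.5, 2, 0, 0, 1.5, 2, 0, 0, 1.5, 2, 0, 0, 1.5, 2, 0, 0, 1.5, 2, 0, 0, 1.5, 2, 0, 0, 1.5, 2, 0, 0, 0, 0, 0, 0])

```text
time_s: 20.87
tool_pos: [0.4838, 0.3751, 0.2271]
orientation: [[-0.981, 0.192, -0.0], [0.192, 0.981, 0.001], [0.0, 0.001, -1.0]]
wrist_force: [0.5, -1.1, 0.7]
width: 0.0331
grip_force: 0.0
```

```bash
python3 m.py pics/c6.png; python3 - <<'E'
from h import *
im=eyes.snapshot('top')
for l,z in [('red_mid',.028),('blue_mid',.028),('yellow_mid',.028),('stop',.014),('tray',.03)]:
    for d in eyes.cut_out('top',l)[:2]:
        v,u=np.nonzero(d['region']); print(l,(u.mean().round(),v.mean().round()),*rect(back('top',np.c_[u,v],z)))
    for d in eyes.spot_point('top',l)[:2]:
        p=np.array(d['centre'])[:2]-[.545,-.1075]; print('  pt rail y',p@[.1908,.9816])
E
```

```text
20.8667 [0.4838 0.3751 0.2271] [ 0.5 -1.1  0.7]
[ 0.4081 -0.08    0.0047] 0.89 rail xy [-0.1396  0.0009]
[ 0.6843 -0.1358  0.0088] 0.66 rail xy [ 0.1421 -0.0012]
green rect [ 23.8 107.7] [219.3 292.8] -0.19
red_mid (np.float64(288.0), np.float64(289.0)) [322.  140.9] [46.7 90.1] -0.0567
red_mid (np.float64(367.0), np.float64(200.0)) [555.2 -62.1] [31.9 63.8] -0.1906
  pt rail y 0.045717480000000005
  pt rail y 0.20109323999999998
blue_mid (np.float64(360.0), np.float64(233.0)) [468.6 -44.5] [35.3 63.6] -0.1904
blue_mid (np.float64(336.0), np.float64(278.0)) [353.2  18.3] [60.8 34. ] 0.208
  pt rail y 0.04464624
  pt rail y 0.09067164
yellow_mid (np.float64(373.0), np.float64(169.0)) [637.7 -78.8] [34.6 66.1] -0.1906
  pt rail y 0.043413359999999984
stop (np.float64(389.0), np.float64(205.0)) [ 543.9 -121.9] [ 30.5 358. ] -0.1851
  pt rail y -0.002014920000000011
  pt rail y 0.043062119999999995
tray (np.float64(338.0), np.float64(195.0)) [571.6  26. ] [272.2 292. ] -0.1869
  pt rail y 0.11715263999999999
```

View pics/c6.png

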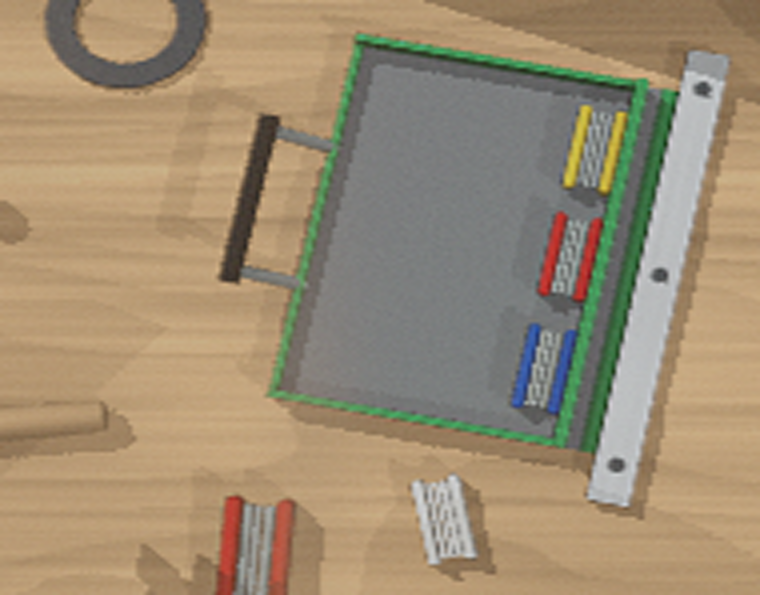

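The tray lies flat and butted to the rail, with all three sets parallel against the fence: yellow at (595,150), red at (572,258) and blue at (545,370). I hand in.

```bash
python3 -c "
from plant import job_done
print(job_done())"
```

```text
the job is handed in; nothing more can be done
None
```

I handed the job in at about 21 s, with no verdict returned: in the last top view the tray sits flat and butted to the rail, all three hex-key sets lie in one row flush along the fence, and the gripper is clear.

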